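# Move four valves over to the new sub-base row

## Robot

A 6-joint arm with a two-finger parallel gripper is mounted at the origin on the work surface. World frame = base frame: x ahead of the robot, y to its left, z up, the work surface at z = 0. Lengths are in m, angles in rad, forces in N, time in s.
With the tool pointing down it reaches from about 0.35 to 0.925 m from the base axis. Payload 6.4 kg.
Tool frame: the origin (TCP) lies midway between the tips of the shut fingers; the grasp point (between the pads) lies env.tcp_to_grasp behind it (env.tcp_to_grasp is the distance from the TCP to the grasp point, in m); z points along the fingers, y is the direction in which the jaws open and shut (so a half turn about z gives the same grasp; the last joint's range is limited). The gripper opens to 85 mm and grips with 20 to 120 N. Pads are 22 mm wide; open, the fingers measure 114 mm over their backs; the gripper's body (76 mm by 85 mm) begins 54 mm behind the grasp point. The pads swing forward as they close: fully open they stand 13 mm farther back than shut.
Start: joints at [-1.296, 0.245, 1.558, -0, 1.339, -0.174], TCP at [0.282, -0.586, 0.231] pointing down, gripper open.
Joint ranges: [-3.13, 3.13], [-1.02, 2.26], [0.13, 2.54], [-0.95, 4.09], [0.21, 2.88], [-2.74, 2.74]. Speed limits (rad/s): [2.57, 2.57, 3.14, 3.14, 3.14, 3.14].

## Interface

Orientations are given as [roll, pitch, yaw] about the fixed x, y, z axes, in that order (R = Rz(yaw) Ry(pitch) Rx(roll)).
In Python, from station import env gives the robot as it stands. Calls block until the motion is done:
- env.reach(position, orientation): joint-space move of the TCP to a pose.
- env.movel(position, feed=0.15, ori=None): straight line of the TCP; ori=None keeps the orientation; feed is the mean speed in m/s.
- env.movej(angles): joint-space move.
- env.move_gripper(opening, effort=None): finger opening in m; effort is the grip in N (None keeps the last); returns when the fingers have stopped.
- env.wait(seconds).
- env.ik(position, orientation): joint angles nearest the present ones, or None.
- env.sense(): the state.
- env.read_camera(name): name is "scene" or "top" or "wrist"; returns (picture, depth): 400x640x3 uint8, red, green, blue; 400x640 float32, m along the optical axis (not along the pixel's ray), 0 where there is no reading.
- env.get_calibration(name): a dict with "K" (3x3 intrinsics, pixels), "R" (3x3) and "t" (3): a world point X has camera coordinates R X + t; the wrist camera has in their place "hand_eye" (4x4, takes a point from camera to tool coordinates, whose origin is the TCP and whose axes are the flange's). Camera axes: x right, y down, z forward; pixel columns grow to the right and rows downward; lengths in m; the calibration is good to about 2 mm. A picture is of the moment at which its call begins: read the wrist's pose just before it. get_calibration takes no time and is no camera call.
A pose or a line that the arm cannot do raises env.PlanningError and nothing moves.
- env.job_done(): hands the job in, once; it reports no verdict.
The state is a dict: "clock": time; "q": joint angles; "dq": joint speeds; "joint_efforts": joint torques, N m; "tcp_pos": TCP position; "tool_rot": TCP orientation; "wrist_force": force on the tool from outside, world axes, zero at the start; "torque": the same for the moment, N m; "finger_gap": finger opening in m.
Only numpy, scipy, OpenCV 4.12 (cv2) and the standard library are available. Lean on these libraries where they do the work, as an engineer would, in place of code of your own. Each camera call takes 0.05 s, during which the arm holds its last target. There are 200 camera calls.

## Task

Move the four valves from the old row of sub-bases over to the empty new row, setting each one square and flat in the middle of a sub-base, ready for its screws. Every valve keeps its station number, counted from the air inlet elbow of its row (the elbow may be at either end of the new row), and stays the same way round, its left end still to the left. Do not tip a valve over.

Things in the scene. Friction and masses are not known exactly. Their poses are not given: they have to be found in the camera images.
- valve_double: Two-coil valve: a black coil box (22 x 24 mm, top 60 mm above the underside) near each end, its plug reaching to y = +58 and -58 mm. Body: white block 28 mm wide (x), 72 long (y), 38 high, plus a grey cap on each end (100 mm over the caps). Grip the block across its 28 mm at the middle. About 0.24 kg. Origin: centre of the underside, z up.
- valve_single: One-coil valve: a black coil box (22 x 24 mm, top 60 mm above the underside) near its +y end only, its plug reaching to y = +58 mm. Body: white block 28 mm wide (x), 72 long (y), 38 high, plus a grey cap on each end (100 mm over the caps). Grip the block across its 28 mm at the middle. About 0.24 kg. Origin: centre of the underside, z up.
- valve_air: Air-piloted valve, no coils: an upright round fitting (16 mm wide, top 52 mm above the underside) on each end. Body: white block 28 mm wide (x), 72 long (y), 38 high, plus a grey cap on each end (100 mm over the caps). Grip the block across its 28 mm at the middle. About 0.24 kg. Origin: centre of the underside, z up.
- valve_lever: Hand valve: short lever with a black ball (17 mm, top 63 mm above the underside, y = +48 mm) on its +y end only. Body: white block 28 mm wide (x), 72 long (y), 38 high, plus a grey cap on each end (100 mm over the caps). Grip the block across its 28 mm at the middle. About 0.24 kg. Origin: centre of the underside, z up.
- seat_double: Sub-base of the OLD row, fixed: aluminium block 60 mm (x) by 96 (y), flat top 27 mm above its origin (centre of the underside). Old row: pitch 62 mm along x; its inlet elbow stands beyond its +x end (far from the robot), so the sub-base farthest along +x is station 1. At the start it carries the two-coil valve, axes parallel within 0.04 rad.
- seat_single: Sub-base of the OLD row, fixed: aluminium block 60 mm (x) by 96 (y), flat top 27 mm above its origin (centre of the underside). Old row: pitch 62 mm along x; its inlet elbow stands beyond its +x end (far from the robot), so the sub-base farthest along +x is station 1. At the start it carries the one-coil valve, axes parallel within 0.04 rad.
- seat_air: Sub-base of the OLD row, fixed: aluminium block 60 mm (x) by 96 (y), flat top 27 mm above its origin (centre of the underside). Old row: pitch 62 mm along x; its inlet elbow stands beyond its +x end (far from the robot), so the sub-base farthest along +x is station 1. At the start it carries the air-piloted valve, axes parallel within 0.04 rad.
- seat_lever: Sub-base of the OLD row, fixed: aluminium block 60 mm (x) by 96 (y), flat top 27 mm above its origin (centre of the underside). Old row: pitch 62 mm along x; its inlet elbow stands beyond its +x end (far from the robot), so the sub-base farthest along +x is station 1. At the start it carries the hand-lever valve, axes parallel within 0.04 rad.
- new_row: The NEW row, fixed, empty at first: aluminium plate 350 x 170 mm, four sub-bases 60 x 96 mm, an end block at each end. Origin: centre of the plate's underside, on the table; x along the row, z up. Sub-base centres at x = -93, -31, 31, 93 mm, y = 0; flat tops 40 mm above the origin (the old row's too). Valves in a row leave 34 mm between bodies. Both rows lie within 0.22 rad of the world axes.
- inlet: The NEW row's air inlet: black elbow on a brass foot, 33 mm high, mouth to +y, fixed on one of the new row's end blocks, at x = +150 or -150 mm of that row (differs from start to start; a flat 7 mm brass plug closes the other end). Origin: centre of its foot, 40 mm above the table. The new sub-base nearest to it is station 1.
There are look-alikes about, which are no part of the job. Leave any orange look-alike of the valve_lever alone.

How it is judged:
By the outcome, as a careful person would: the job done as asked, in the order asked, and still so for the second after the job is handed in, with the robot touching nothing.
It also fails if it takes over 93 s, if anything falls off the work surface, if the arm or the gripper's body presses on something with over 40 N, if the wrist force passes 120 N, or if a joint passes its speed limit or range.

## Working session

There is one attempt and no reset: what is moved stays moved. The work goes in short steps, each a Python script; the robot and the scene stay as the last script left them, time stands still between calls to the robot, and variables do not carry over. Pictures are saved under pics/ and viewed, about 12 in all and at most 16, crops included, and the job is handed in when it is done.

```bash
mkdir -p pics; ls; python3 - <<'E'
from station import env
import cv2,numpy as np
s=env.sense();print(s['clock'],s['tcp_pos'],s['tool_rot'],env.tcp_to_grasp)
for n in("scene","top"):
    p,d=env.read_camera(n);cv2.imwrite(f"pics/{n}0.png",p[:,:,::-1]);np.savez(f"{n}0.npz",p=p,d=d)
    c=env.get_calibration(n);print(n,c)
print(env.get_calibration("wrist"))
E
```

```text
pics
0.0 [ 0.2818492  -0.58505474  0.23013035] [-3.13957087e+00 -3.38610726e-04  4.48796993e-01] 0.0187
scene {'K': array([[496.13653481,   0.        , 316.56653502],
       [  0.        , 496.13653481, 196.56190123],
       [  0.        ,   0.        ,   1.        ]]), 'R': array([[ 0.49825655,  0.86682302, -0.01892785],
       [ 0.60980914, -0.36587455, -0.70304241],
       [-0.61633856,  0.3387531 , -0.71089599]]), 't': array([-0.22958328, -0.25519705,  1.40389206])}
top {'K': array([[366.22501701,   0.        , 315.31481948],
       [  0.        , 366.22501701, 203.7684017 ],
       [  0.        ,   0.        ,   1.        ]]), 'R': array([[ 0.01234873, -0.99990809, -0.00559674],
       [-0.99303774, -0.01160775, -0.11722328],
       [ 0.11714754,  0.00700533, -0.99308981]]), 't': array([-0.01673181,  0.48303729,  0.84614058])}
{'K': array([[293.80154745,   0.        , 319.04145824],
       [  0.        , 293.80154745, 197.51700512],
       [  0.        ,   0.        ,   1.        ]]), 'hand_eye': array([[-4.71450221e-04, -9.56936016e-01, -2.90298535e-01,
         7.33375717e-02],
       [ 9.99999826e-01, -3.48145251e-04, -4.76397199e-04,
        -8.57621752e-04],
       [ 3.54815581e-04, -2.90298709e-01,  9.56936013e-01,
        -1.42145273e-01],
       [ 0.00000000e+00,  0.00000000e+00,  0.00000000e+00,
         1.00000000e+00]])}
```

View pics/top0.png

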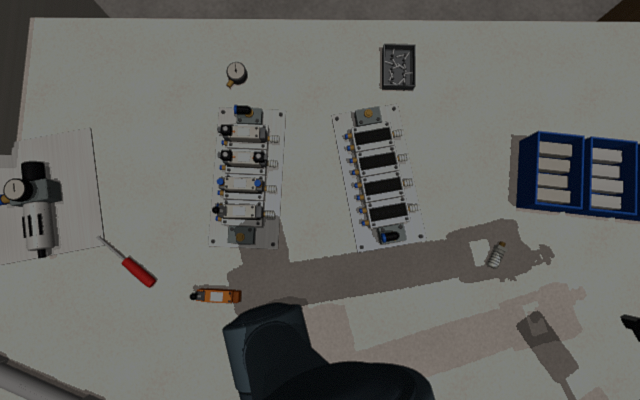

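View pics/scene0.png

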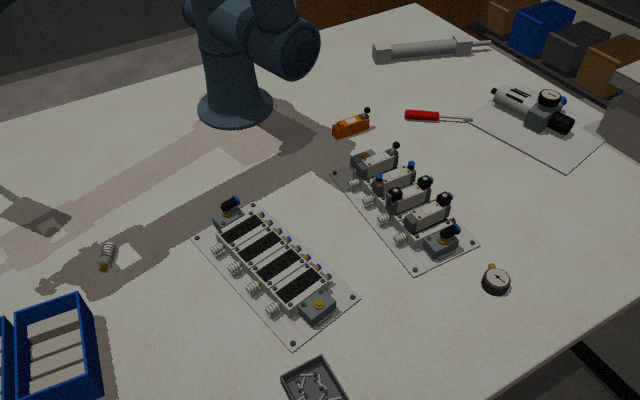

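The top view shows two rows. The inlet is marked by a black/blue elbow, and the other end of the new row has a flat brass plug.

| Station | Old row (elbow (243,110), far end) | New row (elbow (388,237), near the robot) |
|---|---|---|
| 1 | single (242,135) | (388,210) |
| 2 | double (242,157) | (382,185) |
| 3 | air (242,184) | (378,159) |
| 4 | lever (240,211) | (373,134) |

There are two lever candidates. (240,211) is the white one on the sub-base, which fits the description. (216,295) is the orange look-alike, so I'll leave it alone. I'll confirm with close wrist views.

```bash
cat > h.py <<'E'
from station import env
import cv2,numpy as np
from scipy.spatial.transform import Rotation as Ro
def Rt(name,s=None):
    "camera rotation/position in world"
    c=env.get_calibration(name)
    if name!="wrist": return c["K"],c["R"].T,-c["R"].T@c["t"]
    R=Ro.from_euler('xyz',s["tool_rot"]).as_matrix();H=c["hand_eye"]
    return c["K"],R@H[:3,:3],R@H[:3,3]+np.array(s["tcp_pos"])
def ray(cam,uv,z):
    K,R,p=cam;uv=np.atleast_2d(np.array(uv,float))
    d=np.c_[(uv-K[:2,2])/[K[0,0],K[1,1]],np.ones(len(uv))]@R.T
    return (p+d*((z-p[2])/d[:,2])[:,None])[:,:2]
def proj(cam,X):
    K,R,p=cam;c=(np.atleast_2d(X)-p)@R;return c[:,:2]/c[:,2:]*K[0,0]+K[:2,2]
def shot(name):
    s=env.sense();p,d=env.read_camera("wrist");cv2.imwrite(f"pics/{name}.png",p[:,:,::-1])
    np.savez(name+".npz",p=p,d=d,pos=s["tcp_pos"],rot=s["tool_rot"]);return s
def load(name):
    f=np.load(name+".npz");return f["p"],f["d"],Rt("wrist",dict(tcp_pos=f["pos"],tool_rot=f["rot"]))
E
python3 - <<'E'
from h import *
top=Rt("top")
n=ray(top,[[379,172],[388,210],[373,134]],.04);o=ray(top,[[243,173],[243,135],[240,211]],.06);print(n,o)
thn=np.arctan2(*(n[2]-n[1])[::-1]);print(thn)
for c,th,nm in((n[0],thn,"new0"),(o[0],-.03,"old0")):
    for sg in(1,-1):
        P=[*c,.22];O=[np.pi,0,sg*np.pi/2+th]
        print(nm,sg,env.ik(P,O))
    y=None
    for sg in(-1,1):
        if env.ik(P:=[*c,.22],O:=[np.pi,0,sg*np.pi/2+th]) is not None:y=sg;break
    env.reach(P,O);env.wait(.2);s=shot(nm);print(nm,y,s["clock"],s["tcp_pos"],s["wrist_force"])
E
```

```text
[[ 0.55966175 -0.16149678]
 [ 0.46909037 -0.18188408]
 [ 0.65260286 -0.14781046]] [[0.54958093 0.15797819]
 [0.64059255 0.16121211]
 [0.46071455 0.16172529]]
0.1835840325635974
new0 1 [-0.4754603   0.09924125  1.74441414  0.          1.29793726 -0.65904433]
new0 -1 [-4.75460300e-01  9.92412540e-02  1.74441414e+00 -4.44089210e-16
  1.29793726e+00  2.48254832e+00]
new0 -1 2.5667 [ 0.55960501 -0.16189295  0.21999733] [ 0.06078768  0.04567041 -0.12515259]
old0 1 [ 8.17007317e-02  7.41457859e-02  1.77123153e+00 -4.44089210e-16
  1.29621533e+00  1.11700732e-01]
old0 -1 None
old0 1 4.85 [0.54967726 0.15769473 0.21998155] [0.36400946 0.33779494 0.96557006]
```

View pics/new0.png

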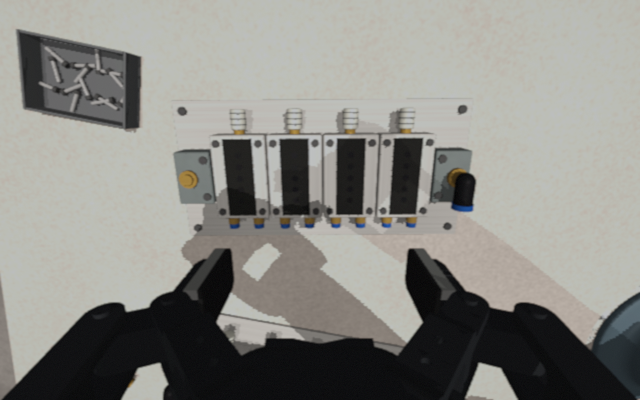

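View pics/old0.png

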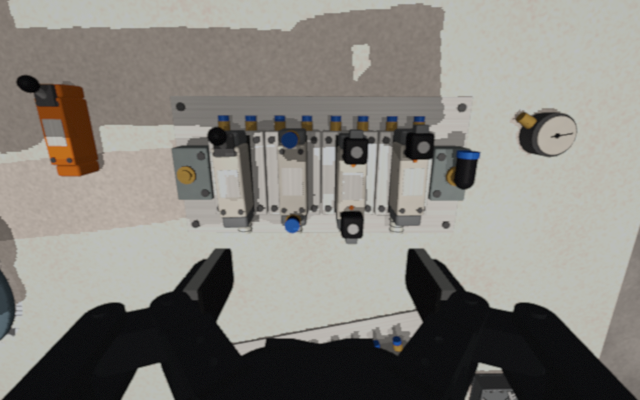

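New row (view turned 180°): inlet elbow at (463,190) towards the robot, brass plug at (187,180), four black gaskets at (240..405,177). Old row, near to far: lever (ball (217,135)), air (292,180), double (352,185), single (415,180), elbow (467,170). The orange look-alike is at (65,130), apart from the row. Next I'll measure the gaskets and the valve tops using depth.

```bash
cat >> h.py <<'E'
def cloud(d,cam):
    K,R,p=cam;v,u=np.indices(d.shape)
    c=np.stack([(u-K[0,2])/K[0,0]*d,(v-K[1,2])/K[1,1]*d,d],-1);return c@R.T+p
def rect(pts):
    "centre, long-axis angle (near +y), (short,long)"
    (c,(w,h),a)=cv2.minAreaRect((np.asarray(pts)*1000).astype(np.float32))
    a=np.radians(a)
    if h>w:a+=np.pi/2
    w,h=min(w,h),max(w,h);a=a%np.pi
    return np.array(c)/1000,a-np.pi/2,(w,h)
E
python3 - <<'E'
from h import *
np.set_printoptions(precision=4,suppress=True)
p,d,cam=load("new0");X=cloud(d,cam)
g=p.max(2)<60;g[:115]=0;g[232:]=0;g[:,:205]=0;g[:,435:]=0
g=cv2.morphologyEx(g.astype(np.uint8),cv2.MORPH_OPEN,np.ones((7,7)))
C=[]
for k in cv2.findContours(g,0,2)[0]:
    if cv2.contourArea(k)<800:continue
    m=np.zeros(g.shape,np.uint8);cv2.drawContours(m,[k],-1,1,-1)
    c,a,wh=rect(ray(cam,k[:,0],.04));C.append(c);print("gasket",k[:,0].mean(0),c,a,wh,"z",np.median(X[m>0][:,2]))
C=np.array(C);C=C[np.argsort(C[:,0])];dv=(C[3]-C[0]);print("row th",np.arctan2(dv[1],dv[0]),"pitch",np.linalg.norm(np.diff(C,axis=0),axis=1),"centre",C.mean(0))
for uv in((183,111),(462,109),(198,228),(447,226),(250,140),(222,180),(267,180)):print(uv,X[uv[1],uv[0]])
p,d,cam=load("old0");X=cloud(d,cam)
for n,u0,u1 in(("lever",208,256),("air",266,312),("double",330,376),("single",388,436)):
    S=X[115:245,u0:u1].reshape(-1,3)
    h,e=np.histogram(S[:,2],np.arange(.03,.115,.004));print(n,dict(zip((e[:-1]*1000).round().astype(int),h)))
    T=S[(S[:,2]>.068)&(S[:,2]<.085)];print(rect(T[:,:2]))
# ortho views for eye
out=[]
for nm in("old0","new0"):
    p,d,cam=load(nm);X=cloud(d,cam)
    out.append(cv2.resize(p[90:250,165:480],None,fx=2.4,fy=1.75))
cv2.imwrite("pics/crops.png",np.vstack(out)[:,:,::-1])
E
```

```text
gasket [294.7333 182.3333] [ 0.5875 -0.1561] 0.1840876814003647 (29.30156898498535, 85.07811737060547) z 0.040131214436332024
gasket [239.5    178.5714] [ 0.6483 -0.1448] 0.1831218693862906 (30.42837905883789, 85.08074951171875) z 0.04021552880964871
gasket [407.6786 178.1786] [ 0.4659 -0.1798] 0.18850994361422546 (29.126245498657227, 84.9202880859375) z 0.03994679363450543
gasket [352.2 177.7] [ 0.5269 -0.1685] 0.1880469364139583 (28.953153610229492, 85.00406646728516) z 0.040054507224756286
row th 0.18935241942609468 pitch [0.062  0.0619 0.0618] centre [ 0.5571 -0.1623]
(183, 111) [ 0.7287 -0.2036  0.0077]
(462, 109) [ 0.4114 -0.2645  0.0067]
(198, 228) [ 0.7024 -0.0596  0.0071]
(447, 226) [ 0.3841 -0.1214  0.007 ]
(250, 140) [ 0.6418 -0.1893  0.0399]
(222, 180) [ 0.668 -0.139  0.039]
(267, 180) [ 0.6182 -0.148   0.0377]
lever {np.int64(30): np.int64(337), np.int64(34): np.int64(136), np.int64(38): np.int64(706), np.int64(42): np.int64(110), np.int64(46): np.int64(85), np.int64(50): np.int64(91), np.int64(54): np.int64(83), np.int64(58): np.int64(94), np.int64(62): np.int64(106), n
[... 1859 characters left out ...]
p.int64(30): np.int64(294), np.int64(34): np.int64(164), np.int64(38): np.int64(581), np.int64(42): np.int64(96), np.int64(46): np.int64(82), np.int64(50): np.int64(87), np.int64(54): np.int64(96), np.int64(58): np.int64(94), np.int64(62): np.int64(93), np.int64(66): np.int64(104), np.int64(70): np.int64(385), np.int64(74): np.int64(1215), np.int64(78): np.int64(478), np.int64(82): np.int64(50), np.int64(86): np.int64(44), np.int64(90): np.int64(137), np.int64(94): np.int64(488), np.int64(98): np.int64(169), np.int64(102): np.int64(0), np.int64(106): np.int64(0), np.int64(110): np.int64(0)}
(array([0.6421, 0.163 ]), np.float64(-0.012032028646923543), (28.471044540405273, 105.06348419189453))
```

View pics/crops.png

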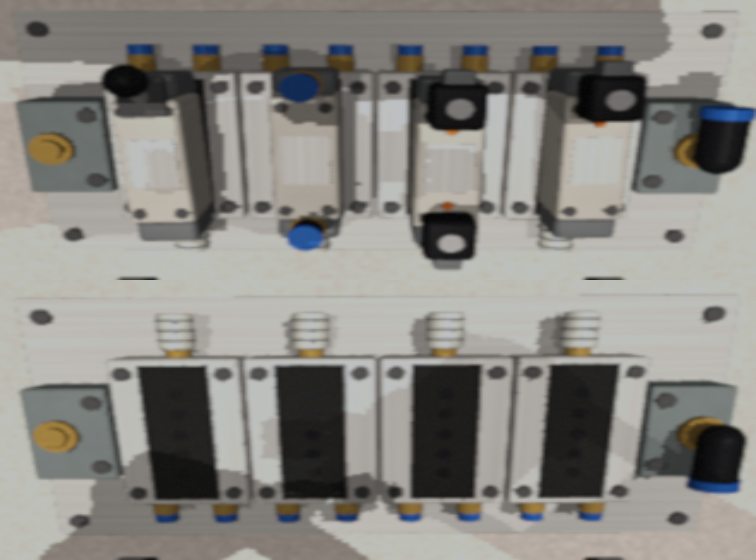

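Depth gives clean shapes: gasket pitch is 62 mm with tops at 40 mm, and valve bodies measure 28 x 100 mm. To cancel camera bias I'll re-shoot the new row with the same tool heading as the grasps, then refine the valve centres.

```bash
python3 - <<'E'
from h import *
import json
np.set_printoptions(precision=4,suppress=True)
env.reach([.557,-.162,.22],[np.pi,0,np.pi/2+.189]);env.wait(.2);shot("new1");print(env.sense()["clock"])
p,d,cam=load("new1");X=cloud(d,cam)
q=X-[.557,-.162,0];e=np.array([np.cos(.189),np.sin(.189)]);n=np.array([-e[1],e[0]])
a=q[...,:2]@e;b=q[...,:2]@n
# subbase block outline
m=(abs(a)<.128)&(abs(b)<.056)&(X[...,2]>.037)&(X[...,2]<.043)
mm=cv2.morphologyEx(m.astype(np.uint8),cv2.MORPH_OPEN,np.ones((5,5)))>0
c,an,wh=rect(X[mm][:,:2]);print("outline",c,an,wh)
g=((p.max(2)<60)&(abs(a)<.125)&(abs(b)<.055)&(X[...,2]>.035)).astype(np.uint8)
g=cv2.morphologyEx(g,cv2.MORPH_OPEN,np.ones((7,7)))
C=[]
for k in cv2.findContours(g,0,2)[0]:
    if cv2.contourArea(k)<800:continue
    cc,aa,w=rect(ray(cam,k[:,0],.04));C.append(cc);print(cc,aa,w)
C=np.array(C);C=C[np.argsort(C[:,0])];dv=C[-1]-C[0];th=np.arctan2(dv[1],dv[0]);print("th",th,"centre",C.mean(0),np.linalg.norm(np.diff(C,axis=0),axis=1))
json.dump(dict(c=list(map(float,C.mean(0))),th=float(th)),open("new.json","w"))
p,d,cam=load("old0");X=cloud(d,cam)
for nme,x in(("lever",.459),("air",.522),("double",.582),("single",.642)):
    Y=X.reshape(-1,3);Y=Y[(abs(Y[:,0]-x)<.025)&(abs(Y[:,1]-.162)<.075)]
    W=Y[(Y[:,2]>.073)&(Y[:,2]<.084)&(abs(Y[:,1]-.162)<.025)] # mid block: angle & x
    c,_,wh=rect(W[:,:2])
    # angle from mid-line fit of edges
    ys=np.linspace(.138,.186,13);L=[];
    for y in ys:
        s=W[abs(W[:,1]-y)<.002][:,0]; L.append((s.max()+s.min())/2)
    k,_=np.polyfit(ys,L,1)
    B=Y[(Y[:,2]>.070)&(Y[:,2]<.084)];hi=Y[(Y[:,2]>.09)]
    print(nme,"mid x",np.mean(L),"ang",-k,"y ends",np.percentile(B[:,1],[.3,99.7]),"high y",hi[:,1].min(),hi[:,1].max(), "width",W[:,0].max()-W[:,0].min())
E
```

```text
6.3667
outline [ 0.5583 -0.1607] -1.3818161022216768 (95.0579833984375, 252.43040466308594)
[ 0.5951 -0.3655] -1.3789746757861303 (237.73443603515625, 905.6373291015625)
[ 0.6461 -0.1436] 0.19023429048578122 (30.346805572509766, 83.77446746826172)
[ 0.585  -0.1554] 0.1905943165756463 (30.531408309936523, 83.79749298095703)
[ 0.5243 -0.1671] 0.1905942999308896 (28.964763641357422, 83.81934356689453)
[ 0.4635 -0.1788] 0.1899816563668737 (29.246379852294922, 83.84590148925781)
th 0.19040661213727492 centre [ 0.5628 -0.2021] [0.0619 0.0618 0.2103 0.2276]
lever mid x 0.4591615566379499 ang 0.0035827127200058575 y ends [0.1146 0.2132] high y 0.15162050787133424 0.21965355822088778 width 0.028474429900056497
air mid x 0.5221618861471063 ang -0.03365801222603713 y ends [0.1159 0.2136] high y 0.11498283341033416 0.21297487114576397 width 0.02914512158613125
double mid x 0.5802522326985119 ang 0.139056518144653 y ends [0.1114 0.2131] high y 0.10204342153488502 0.2132112565515594 width 0.02931364451921603
single mid x 0.6412442374272167 ang 0.07747565882875049 y ends [0.1114 0.2145] high y 0.14745201225178223 0.2156139943900335 width 0.028368966742955193
```

```bash
cat >> h.py <<'E'
NC=np.array([.5559,-.1618]);TH=.190
V=dict(single=(.6421,.1605,-.012,-93),double=(.5821,.1578,-.042,-31),air=(.522,.1642,-.031,31),lever=(.459,.1635,-.008,93))
GZ=.042
def pick(n):
    x,y,a,_=V[n];x+=.0012;y-=.0005;O=[np.pi,0,np.pi/2+a]
    env.move_gripper(.05,50);env.reach([x,y,.16],O);env.movel([x,y,GZ],.2)
    env.move_gripper(.0,50);s=env.sense();print(n,"gap",s["finger_gap"],"F",np.round(s["wrist_force"],1))
    env.movel([x,y,.17],.25)
def target(n,off=(0,0)):
    e=np.array([np.cos(TH),np.sin(TH)]);m=np.array([-e[1],e[0]])
    return NC+e*(V[n][3]/1000+off[0])+m*off[1]
def place(n,off=(0,0)):
    t=target(n,off);O=[np.pi,0,np.pi/2+TH]
    env.reach([*t,.17],O);env.movel([*t,.055],.25);env.movel([*t,GZ+.0005],.03)
    s=env.sense();print("gap",s["finger_gap"],"F",np.round(s["wrist_force"],1))
    env.move_gripper(.05);env.movel([*t,.17],.25);print("clock",env.sense()["clock"])
def look(nm):
    env.reach([*NC,.22],[np.pi,0,np.pi/2+TH]);env.wait(.15);shot(nm);print("clock",env.sense()["clock"])
E
python3 - <<'E'
from h import *
pick("single");place("single");look("chk1")
E
```

```text
single gap 0.027439982756597887 F [-1.2  0.3  6.7]
gap 0.027735214680617275 F [-2.6  2.   7.7]
clock 13.4167
clock 14.1167
```

View pics/chk1.png

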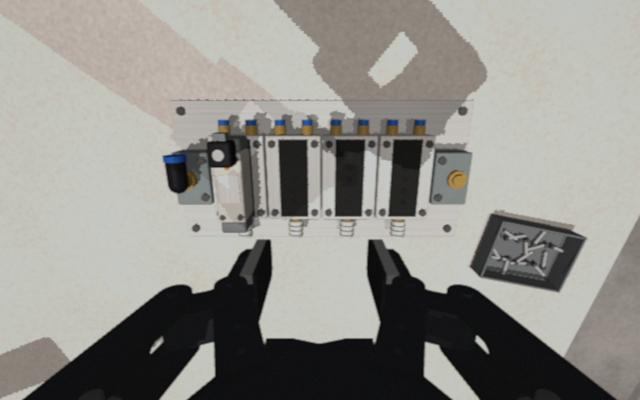

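The single valve sits on station 1 at (232,180), next to the elbow (176,172), coil at the +y (left) end. I'll measure its offset and carry on with the double.

```bash
cat >> h.py <<'E'
MC=np.array([.55473,-.16123]) # centre of row as this camera heading sees it
def check(nm,names,th=TH,c=MC):
    p,d,cam=load(nm);X=cloud(d,cam);e=np.array([np.cos(th),np.sin(th)]);m=np.array([-e[1],e[0]])
    q=X[...,:2]-c;a=q@e*1000;b=q@m*1000;z=X[...,2]*1000
    for n in names:
        s0=V[n][3];M=(abs(a-s0)<24)&(abs(b)<70)
        W=M&(abs(b)<20)&(z>75)&(z<82)
        bs=np.arange(-18,19,4);L=[(lambda s:(s.min()+s.max())/2)(a[W&(abs(b-k)<2)]) for k in bs]
        k,x=np.polyfit(bs,L,1);B=M&(z>75)&(z<82)&(abs(a-s0)<10);H=M&(z>93)
        Z=[np.median(z[W&(abs(b-k)<4)]) for k in(-15,15)]
        print(n,"da %.1f yaw %.3f"%(x-s0,-k),"b ends",np.percentile(b[B],[.5,99.5]).round(1),"high b",(np.percentile(b[H],[.5,99.5]).round(1) if H.any() else None),"z",np.round(Z,1))
    G=((p.max(2)<60)&(abs(a)<125)&(abs(b)<55)&(z>35)&(z<46)).astype(np.uint8);G=cv2.morphologyEx(G,cv2.MORPH_OPEN,np.ones((7,7)))
    for k in cv2.findContours(G,0,2)[0]:
        if 800<cv2.contourArea(k)<4000:
            cc,aa,_=rect(ray(cam,k[:,0],.04));print("gasket",((cc-c)@e*1000).round(1),((cc-c)@m*1000).round(1),(aa-th).round(3))
E
python3 - <<'E'
from h import *
check("chk1",["single"])
print("old, row th -.024")
for n in V:
    x,y,a,s=V[n];W=dict(V);V[n]=(x,y,a,0)
    try: check("old0",[n],th=a,c=np.array([x,y]))
    except Exception as ex: print(n,ex)
    V.update(W)
E
```

```text
single da 1.6 yaw -0.004 b ends [-37.5  20.7] high b [23.9 54.1] z [77.8 77.6]
gasket -31.1 -0.6 -0.001
gasket 93.1 -0.1 0.001
gasket 31.3 -0.1 0.015
old, row th -.024
single da 0.1 yaw 0.002 b ends [-36.   31.2] high b [-12.8  54.1] z [77.6 77.4]
double da -0.2 yaw 0.001 b ends [-26.1  21.2] high b [-47.3  49. ] z [77.7 77.5]
air da 0.2 yaw -0.008 b ends [-40.2  48.7] high b [-14.9  15.6] z [77.7 77.7]
lever da 0.1 yaw 0.013 b ends [-34.8  48.5] high b [-11.   55.2] z [77.7 77.8]
```

```bash
python3 - <<'E'
from h import *
t=target("single");env.reach([*t,.2],[np.pi,0,np.pi/2+TH]);env.wait(.2);s=shot("chk1b");print(s["clock"],np.array(s["tcp_pos"])[:2]-t)
check("chk1b",["single"])
p,d,cam=load("chk1b");X=cloud(d,cam)
e=np.array([np.cos(TH),np.sin(TH)]);m=np.array([-e[1],e[0]])
q=(X[...,:2]-MC)@np.c_[e,m]*1000;z=X[...,2]*1000
i=np.argsort(q[...,1].ravel());A=q[...,0].ravel()[i]+93;B=q[...,1].ravel()[i];Z=z.ravel()[i]
for b0 in range(-60,66,3):
    k=(abs(A)<6)&(abs(B-b0)<1.5);print(b0,np.percentile(Z[k],[10,50,90]).round(0) if k.any() else None,end=" ")
print()
for a0 in range(-36,37,2):
    k=(abs(A-a0)<1)&(abs(B)<8);print(a0,np.percentile(Z[k],[5,50,95]).round(0) if k.any() else None,end=" ")
cv2.imwrite("pics/chk1bc.png",cv2.resize(p[60:260,200:440],None,fx=3,fy=3)[:,:,::-1])
E
```

```text
14.7833 [ 0.00082351 -0.00016266]
single da 1.3 yaw -0.015 b ends [-37.2  19.8] high b [-8.6 48.3] z [77.6 77.6]
gasket 92.9 -0.5 0.001
gasket 30.7 0.0 0.0
gasket -30.7 -0.0 -0.003
-60 None -57 None -54 None -51 [72. 73. 73.] -48 [73. 74. 74.] -45 [73. 73. 74.] -42 [73. 73. 74.] -39 [73. 73. 74.] -36 [77. 77. 78.] -33 [77. 77. 78.] -30 [76. 78. 79.] -27 [77. 78. 78.] -24 [77. 78. 78.] -21 [77. 77. 79.] -18 [77. 78. 79.] -15 [77. 78. 79.] -12 [77. 78. 79.] -9 [77. 78. 79.] -6 [77. 78. 79.] -3 [77. 78. 79.] 0 [78. 78. 79.] 3 [77. 78. 79.] 6 [77. 78. 79.] 9 [274. 283. 290.] 12 [279. 286. 292.] 15 [76. 77. 78.] 18 [77. 78. 79.] 21 [78. 79. 79.] 24 [96. 97. 98.] 27 [97. 97. 98.] 30 [97. 98. 99.] 33 [ 98. 100. 100.] 36 [ 97.  99. 100.] 39 [ 97.  98. 100.] 42 [97. 98. 99.] 45 [96. 97. 98.] 48 [ 5. 94. 95.] 51 [ 4. 93. 94.] 54 [ 4. 86. 94.] 57 [3. 5. 5.] 60 [3. 4. 5.] 63 [3. 5. 5.] 
-36 [ 39. 229. 257.] -34 [ 39. 220. 233.] -32 [ 22.  40. 231.] -30 [39. 39. 39.] -28 [ 38.  40. 140.] -26 [ 39. 241. 244.] -24 [203. 228. 241.] -22 [38. 39. 40.] -20 [38. 40. 41.] -18 [39. 39. 41.] -16 [39. 40. 41.] -14 [40. 41. 42.] -12 [76. 77. 78.] -10 [76. 78. 78.] -8 [77. 78. 79.] -6 [77. 78. 79.] -4 [77. 78. 79.] -2 [77. 78. 79.] 0 [77. 78. 79.] 2 [77. 78. 79.] 4 [77. 78. 79.] 6 [77. 78. 79.] 8 [77. 78. 79.] 10 [77. 78. 79.] 12 [76. 78. 79.] 14 [76. 77. 78.] 16 [75. 76. 76.] 18 [38. 40. 41.] 20 [39. 39. 40.] 22 [39. 40. 41.] 24 [39. 39. 41.] 26 [203. 226. 241.] 28 [ 39. 241. 244.] 30 [ 38.  40. 242.] 32 [17. 30. 64.] 34 [ 38.  40. 231.] 36 [ 39. 220. 232.]
```

View pics/chk1bc.png

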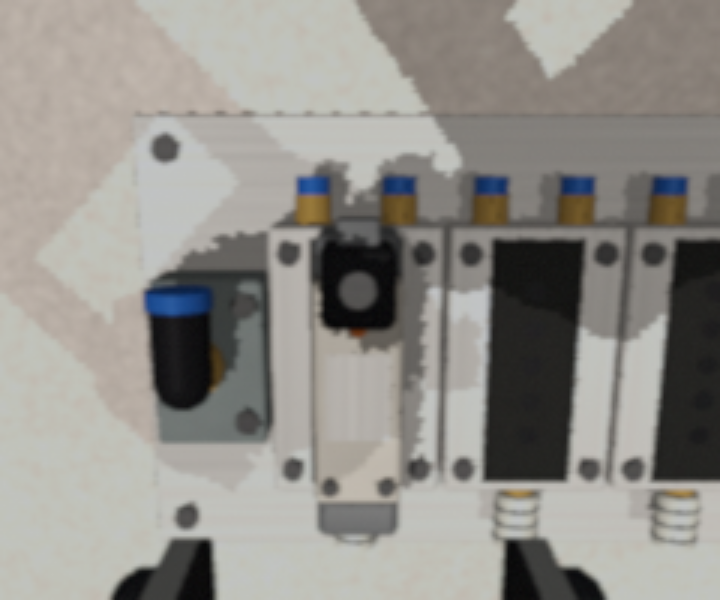

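The single is centred to about 0.5 mm across and 1 mm along (crop: valve at col 314–402 between sub-base edges 275–442), square and flat. I'll move the other three with a small lengthwise correction.

```bash
python3 - <<'E'
from h import *
for n,o in(("double",.0004),("air",.0009),("lever",0)):
    pick(n);place(n,(-.0003,o))
look("chk4")
check("chk4",["single","double","air","lever"])
p=load("chk4")[0];cv2.imwrite("pics/chk4c.png",cv2.resize(p[80:260,150:490],None,fx=2.3,fy=2.3)[:,:,::-1])
E
```

```text
double gap 0.027233447107500534 F [-1.3 -0.3  7.1]
gap 0.02695813208687925 F [-2.4  1.6  6. ]
clock 21.5583
air gap 0.027471668374300984 F [-1.8 -1.   6.4]
gap 0.027353811728310466 F [-2.   1.   5.6]
clock 28.1667
lever gap 0.027648374443093923 F [-1.7 -0.9  7.1]
gap 0.027363460736404933 F [-0.3 -0.5  3.8]
clock 34.9333
clock 35.6333
single da 1.6 yaw 0.013 b ends [-36.8  21.6] high b [23.3 53.8] z [77.9 77.6]
double da 1.1 yaw -0.007 b ends [-26.7  20.3] high b [-46.6  47.7] z [77.7 77.6]
air da 0.9 yaw -0.002 b ends [-40.1  48.3] high b [-10.9  20.6] z [77.7 77.6]
lever da 0.7 yaw -0.009 b ends [-36.4  47.3] high b [38.9 54.9] z [77.6 77.5]
```

View pics/chk4c.png

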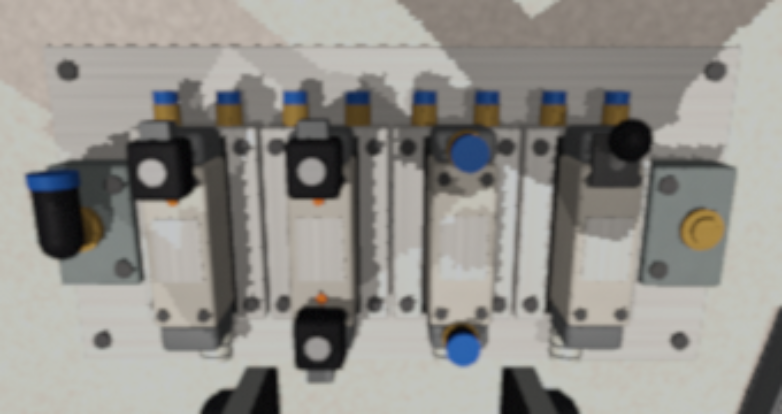

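All four sit in order from the elbow: single, double, air, lever, with coils and lever ball to the left. As a cross-check I'll take one look from the opposite heading, where the camera biases reverse.

```bash
python3 - <<'E'
from h import *
env.reach([*NC,.22],[np.pi,0,-np.pi/2+TH]);env.wait(.2);shot("chk5");print(env.sense()["clock"])
check("chk5",["single","double","air","lever"],c=np.array([.5571,-.1623]))
for nm,c in(("chk4",MC),("chk5",np.array([.5571,-.1623]))):
    p,d,cam=load(nm);X=cloud(d,cam);e=np.array([np.cos(TH),np.sin(TH)]);m=np.array([-e[1],e[0]])
    q=(X[...,:2]-c)@np.c_[e,m]*1000;z=X[...,2]*1000
    for n in V:
        M=(abs(q[...,0]-V[n][3])<16)&(abs(q[...,1])<65)
        cap=M&(z>71)&(z<79.5);top=M&(abs(q[...,1])<18)&(z>76.7)&(z<80)
        print(nm,n,"a top mid %.1f"%(np.percentile(q[...,0][top],[1,99]).mean()-V[n][3]),"cap ends",np.percentile(q[...,1][cap],[.5,99.5]).round(1))
p=load("chk5")[0];cv2.imwrite("pics/chk5c.png",cv2.resize(p[80:260,150:490],None,fx=2.3,fy=2.3)[:,:,::-1])
E
```

```text
38.5333
single da -1.4 yaw -0.013 b ends [-41.8  33.1] high b [24.7 54.4] z [77.8 77.6]
double da -1.9 yaw -0.005 b ends [-33.7  29.2] high b [-48.2  45.4] z [77.7 77.6]
air da -2.1 yaw 0.006 b ends [-48.1  42.1] high b [-18.9  12.7] z [77.5 77.5]
lever da -2.4 yaw -0.009 b ends [-35.   48.1] high b [40.1 55.2] z [77.4 77.3]
chk4 single a top mid 2.9 cap ends [-52.   45.9]
chk4 double a top mid 2.7 cap ends [-48.2  46.1]
chk4 air a top mid 2.5 cap ends [-49.3  47.8]
chk4 lever a top mid 2.3 cap ends [-50.6  46.8]
chk5 single a top mid -1.3 cap ends [-49.7  45.6]
chk5 double a top mid -2.0 cap ends [-48.8  45.5]
chk5 air a top mid -2.1 cap ends [-48.8  47.7]
chk5 lever a top mid -2.3 cap ends [-48.8  47.2]
```

View pics/chk5c.png

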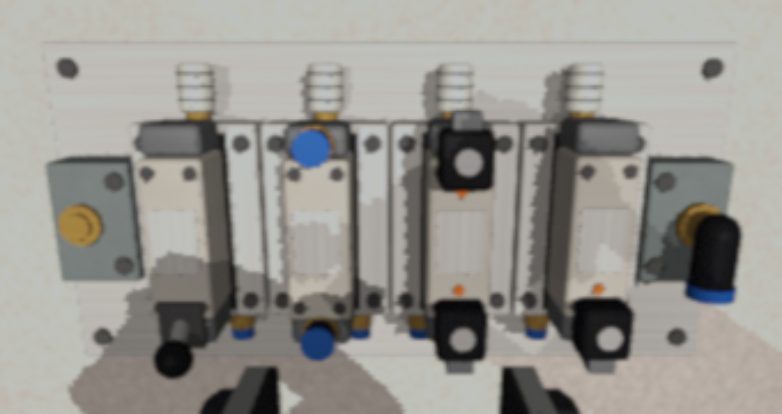

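The two headings average to within about 1 mm of centre and about 0.01 rad square, with tops flat at 77.6 mm. I'll retreat and hand in.

```bash
python3 - <<'E'
from h import *
p=env.sense()["tcp_pos"];env.movel([p[0],p[1],.28],.2);env.wait(.3);env.job_done();print(env.sense()["clock"])
E
```

```text
the job is handed in; nothing more can be done
the job is handed in; nothing more can be done
```

I moved all four valves to the new row and handed the job in at about 40 s of the 93 s allowed. From the inlet elbow, which is at the end nearest the robot, the order is single (1), double (2), air (3), lever (4). Each valve keeps its station number and its left end to the left. I did not touch the orange look-alike.

**Last checks:** I took two wrist views from opposite headings.
- **Position:** averaged over both views, the valves are centred to about 1 mm across and along their sub-bases.
- **Square and flat:** they are square to about 0.01 rad. The block tops read 77.3 to 77.9 mm against 78 mm nominal, so all four sit flat.

**Disagreement:** taken alone, the two views differed by about 3 mm across the row. One read about +1 mm and the other about −2 mm (one cruder measure put them 4–5 mm apart). I took this as camera bias that cancels in the average.

I took no picture after the final retreat, which was straight up with the gripper empty.

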